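# Clamp the jar of screws and unscrew its tight lid

### The arm

A 6-joint arm with a two-finger parallel gripper is mounted at the origin on a cart in front of the work surface, level with it; the furniture and walls round the work are solid. World frame = base frame: x ahead of the robot, y to its left, z up, the work surface at z = 0. Lengths are in mm, angles in rad, forces in N, time in s.
With the tool pointing down it reaches from about 250 to 725 mm from the base axis. Payload 4 kg.
Tool frame: the origin (TCP) lies midway between the tips of the shut fingers; the grasp point (between the pads) lies 19 mm behind it; z points along the fingers, y is the line along which they close (so a half turn about z gives the same grasp; the last joint's range is limited). The gripper opens to 85 mm and grips with 20 to 120 N. Pads are 22 mm wide; open, the fingers measure 114 mm over their backs; the gripper's body (76 mm by 85 mm) begins 54 mm behind the grasp point. The pads swing forward as they close: fully open they stand 13 mm farther back than shut.
Start: joints at [-1.14, 0.241, 0.005, 1.335, 0, 1.571], TCP at [208.797, -454.316, 207.106] pointing down, gripper open.
Joint ranges: [-2.72, 2.72], [-1.05, 1.87], [-1.09, 1.28], [-1.99, 2.15], [-1.42, 1.44], [-3.14, 3.14]. Speed limits (rad/s): [2.79, 2.79, 3.14, 3.14, 3.14, 3.14].

### API

Orientations are given as a unit quaternion [w, x, y, z].
In Python, from plant import env gives the robot as it stands.
- The arm moves only by the tool play_rows, never from a script. Its argument "motion" is a list of rows, each an object with "fingers": the finger opening in mm, from 0 to 85.4; "linear": the shift along the tool's x, y, z in units of 25 mm (1.0 is 25 mm), a list of three; "dr": the turn, a rotation vector about the tool's x, y, z in units of 5 degrees (1.0 is 5 degrees), a list of three. A call has 1 to 10 rows; each row is the pose to reach, as a shift and turn from the pose commanded when the call began, along the tool's axes at that moment; what a row does not reach only later rows make up. A row lasts 1/12 s, in which the tool goes at most 41.7 mm and 7.16 degrees, less where a joint would pass 70% of its speed; a pose out of reach is approached as far as the arm can. A call with a gripper value outside its range is refused whole. The fingers move at their own pace and stop on an object; "grip_force" is the grip in N (left out, the last holds). Time passes only in rows, so rows that repeat a pose let the fingers close. It gives the time, the measured TCP pose, the force, the opening and the grip force at its end, in the units of the state.
- env.get_state(): the state, without advancing time (a new reading comes with each control period).
- env.grab_frame(name): name is "side" or "top" or "wrist"; returns (picture, depth): 384x512x3 uint8, red, green, blue; 384x512 float32, mm along the optical axis (not along the pixel's ray), 0 where there is no reading.
- env.get_calibration(name): a dict with "fx", "fy", "cx", "cy" (pixels), "R" (3x3) and "t" (3): a world point X has camera coordinates R X + t. Camera axes: x right, y down, z forward; pixel columns grow to the right and rows downward; lengths in mm; the calibration is good to about 2 mm. A picture is of the moment at which its call begins: read the wrist's pose just before it. get_calibration takes no time and is no camera call; for the wrist camera it gives the pose at the moment of the call.
- env.close_job(): hands the job in; it is judged then, once.
The state is a dict: "time_s": time; "joint_positions": joint angles; "qvel": joint speeds; "tau": joint torques, N m; "position": TCP position; "tcp_rot": TCP orientation; "force": force on the tool from outside, world axes, zero at the start; "wrist_torque": the same for the moment, N m; "grip_width": finger opening in mm; "gripper_force": force on a finger pad.
Only numpy, scipy, OpenCV 4.12 (cv2) and the standard library are available. Lean on these libraries where they do the work, as an engineer would, in place of code of your own. Each camera call takes 0.05 s, during which the arm holds its last target. There are 200 camera calls.

### The job

The green lid of the screw jar is stuck tight and the jar only spins along with it: swing the red-handled cam lever of the clamping board clockwise as far as it goes, so that the jar is held fast in the V. Then unscrew the lid anticlockwise just until its threads let go, lift it straight off, and finish still holding it level about 2 cm above the open mouth; the jar stays clamped and upright on the board, and the things around are left alone.

Things in the scene. Friction and masses are not known exactly. Their poses are not given: they have to be found in the camera images.
- clamp_board: Plywood board 170 x 100 x 12 mm, screwed down; place and yaw vary. Origin on the bench under the jar's seat, z up. Its +x points from the cam to a wooden V jaw (60 mm high, rubber-faced, open towards -x, gives 5 mm in +x against a spring of 10 N/mm); the cam pivot is 51 mm from the origin towards -x. The jar stands loose on the board at the origin, underside 12 mm above the bench.
- cam_lever (a joint): Turn of the cam lever, rad: 0 open, growing clockwise seen from above, hard stop at 1.6 fully closed; starts at 0 to 0.35. From about 0.7 the cam presses the jar into the V, about 40 N at the stop, some 5 N at the handle; it stays where left. At value q the lever points from the pivot at (190 deg - q) from the board's +x, anticlockwise: near -x open, +y closed.
- lever_grip (a point): Point on the axis of the lever's upright red handle post (round, 16 mm thick, free from 45 to 92 mm above the bench), 75 mm above the bench, 85 mm from the pivot axis. Under the post runs the flat steel lever bar, 15 mm wide, top at 45 mm.
- lever_pivot (a point): Point on the vertical axis about which the cam lever turns, 45 mm above the bench.
- screw_jar: Loose clear glass jar of brass screws, body 58 mm thick, 100 mm high, about 0.55 kg. Origin at the centre of its underside, z up; its turn about z varies. Sloping shoulder from 66 to 84 mm height, then a neck 40 mm thick with two interrupted threads. Until clamped it spins along with the lid; clamping moves it about 4 mm towards the V.
- jar_mouth (a point): Centre of the jar's mouth, at the level of its rim, 100 mm above its underside.
- jar_lid: Green twist-off lid, 58 mm wide, 20 mm high. Origin at the centre of its lower edge, z up; closed, that edge is 95 mm above the bench. Takes about 0.4 N m to turn. Turned anticlockwise (from above) it comes free after 1.6 to 1.8 rad, climbing 2 mm, then a springy seal lifts it 1 mm more. At 1.85 to 2.3 rad it lifts off; further on it meets the next thread. It stays where left between grasps.
- bit_box: Bystander: orange and black driver bit box, 74 x 110 x 31 mm, loose on the bench left of the vise, origin at its underside.
- offcut: Bystander: pine offcut, 62 x 160 x 38 mm, loose left behind the vise, origin at its underside.
Mind the look-alikes: they are no part of the job. Of the things shaped like the jar_lid, the green one is meant.

How it is judged (in metres and radians):
On the way, in this order (a step that is already met when the one before it is completed fails the run):
1. the cam lever is swung closed (past 1.25 of its 1.6 rad) with the lid still screwed on (value of joint cam_lever above 1.25 rad and z of jar_lid in the frame of screw_jar below 0.0875 m and angle between the x axis of jar_lid and the x axis of screw_jar, either way round above 0.7 rad), for 0.2 s.
2. with the jar clamped, the lid is turned until its lugs are out of the threads, before it is lifted off the neck (value of joint cam_lever above 1.25 rad and z of jar_lid in the frame of screw_jar below 0.1 m and angle between the x axis of jar_lid and the x axis of screw_jar, either way round below 0.45 rad), for 0.05 s.
At the end, for the whole second after the job is handed in: The gripper holds the lid still and level (within 0.2 rad), its lower edge 5 to 45 mm above the jar's rim and within 15 mm of straight above the mouth, not touching the jar; the cam lever is still closed (past 1.25 rad) and the jar stands upright in the V on the board, not lifted by more than 5 mm (z of jar_lid in the frame of screw_jar between 0.105 and 0.145 m and horizontal distance between jar_lid and jar_mouth below 0.015 m and angle between jar_lid's own z axis and vertical below 0.2 rad and contact force between the fingers and jar_lid above 1 N and contact force between screw_jar and jar_lid below 0.2 N and linear speed of jar_lid below 0.03 m/s and value of joint cam_lever above 1.25 rad and horizontal distance between screw_jar and clamp_board below 0.012 m and z of screw_jar in the frame of clamp_board below 0.017 m and angle between screw_jar's own z axis and vertical below 0.08 rad); the arm keeps its last pose, push and grip.
It fails at once if the jar is pulled up out of the clamp by more than 10 mm or tipped (z of screw_jar in the frame of clamp_board above 0.022 m or angle between screw_jar's own z axis and vertical above 0.2 rad).
It fails at once if the bit box or the offcut is shoved by more than 30 mm (distance of any of bit_box, offcut from where it was at the start of the episode above 0.03 m).
It also fails if it takes over 58 s, if anything falls off the work surface, if the arm or the gripper's body presses on something with over 40 N, if the wrist force passes 120 N, or if a joint passes its speed limit or range.

## Working session

There is one attempt and no reset: what is moved stays moved. The work goes in short steps, Python scripts to look and compute and a tool call to move; the robot and the scene stay as the last step left them, time stands still between calls to the robot, and variables do not carry over. Pictures are saved under pics/ and viewed, at most 10 in all, crops included, and the job is handed in when it is done.

Besides the shell and the picture viewer there is one more tool, called after "Request:" as name(argument=value, ...) on one line, values as JSON. play_rows: Moves the arm, as the interface text tells. Its arguments: {"type":"object","properties":{"motion":{"type":"array"},"grip_force":{"type":"number"}},"required":["motion"]}

```bash
mkdir -p pics
cat > h.py <<'E'
import numpy as np, cv2
from plant import env
def pts(d,c):
    v,u=np.mgrid[0:d.shape[0],0:d.shape[1]]
    P=np.stack([(u-c['cx'])/c['fx']*d,(v-c['cy'])/c['fy']*d,d],-1)
    W=(P-np.array(c['t']).ravel())@np.array(c['R'])
    W[d==0]=np.nan
    return W
def grab(n):
    c=env.get_calibration(n); im,d=env.grab_frame(n); return im,d,c,pts(d,c)
E
python3 - <<'E'
from h import *
print(env.get_state())
ims=[]
for n in ("top","side"):
    im,d,c,W=grab(n); ims.append(im); np.savez(f'pics/{n}0.npz',im=im,d=d,W=W)
    cv2.imwrite(f'pics/{n}0.png',im[:,:,::-1])
    print(n,(-np.array(c['R']).T@np.array(c['t']).ravel()).round(),np.array(c['R']).round(2).tolist())
    hsv=cv2.cvtColor(im,cv2.COLOR_RGB2HSV)
    for nm,lo,hi in (('green',(40,80,40),(85,255,255)),('red',(0,150,60),(6,255,255)),('red2',(172,150,60),(180,255,255))):
        m=cv2.inRange(hsv,lo,hi)
        k,l,s,ce=cv2.connectedComponentsWithStats(m)
        for i in range(1,k):
            if s[i,4]>30:
                w=W[l==i]; print(nm,s[i].tolist(),ce[i].round(1),np.nanmedian(w,0).round(),np.nanpercentile(w,97,axis=0).round(),np.nanpercentile(w,3,axis=0).round())
E
```

```text
{'time_s': 0.0, 'joint_positions': array([-1.14001792e+00,  2.41436829e-01,  3.74986618e-03,  1.33520757e+00,
       -2.67056942e-05,  1.57081061e+00]), 'qvel': array([-0.00086764, -0.00029032, -0.00066294,  0.00105986,  0.00043193,
       -0.00080087]), 'tau': array([ 5.62639343e-04, -3.72319758e+01,  2.52407652e+01,  1.68231258e-02,
        1.24661178e-04, -5.93363225e-07]), 'position': array([ 208.49971534, -453.71173206,  206.21088887]), 'tcp_rot': array([-1.02200619e-03,  9.76894271e-01,  2.13720571e-01, -2.37273942e-04]), 'force': array([ 0.30439765, -0.51742662,  0.85623634]), 'wrist_torque': array([ 0.03690987, -0.02030579, -0.01943605]), 'gripper_force': 0.0, 'grip_width': 85.54461372324825}
top [ 404. -147.  979.] [[-0.0, -1.0, 0.0], [-0.99, 0.0, -0.15], [0.15, -0.0, -0.99]]
green [304, 187, 22, 23, 405] [314.6 198.6] [ 518. -278.  115.] [ 542. -254.  118.] [ 496. -300.  112.]
red [357, 133, 41, 14, 323] [376.7 139.3] [ 691. -462.   29.] [ 706. -412.   33.] [ 678. -512.   24.]
red [342, 163, 8, 9, 58] [345.5 167.4] [ 616. -378.   22.] [ 627. -368.   26.] [ 606. -386.   13.]
[... 514 characters left out ...]
, 138] [234.4  53.8] [  909. -1644.   158.] [  938. -1616.   201.] [  890. -1733.   123.]
red [286, 71, 7, 20, 82] [288.7  81. ] [  601. -1510.    56.] [  621. -1314.    58.] [  585. -1739.    52.]
red [265, 114, 12, 9, 43] [270.5 117.9] [ 625. -988.   13.] [ 652. -924.   17.] [  597. -1050.     5.]
red [256, 116, 16, 10, 50] [263. 121.] [ 648. -926.   13.] [ 684. -897.   16.] [ 615. -993.    8.]
red [289, 150, 5, 16, 71] [291.  157.7] [ 490. -403.   72.] [ 497. -398.   93.] [ 484. -407.   50.]
red [220, 153, 11, 18, 118] [225.5 160.6] [ 692. -454.   29.] [ 708. -407.   32.] [ 679. -512.   22.]
red [242, 172, 7, 9, 51] [245.2 176.3] [ 617. -370.   18.] [ 625. -366.   25.] [ 608. -386.    7.]
```

View pics/top0.png

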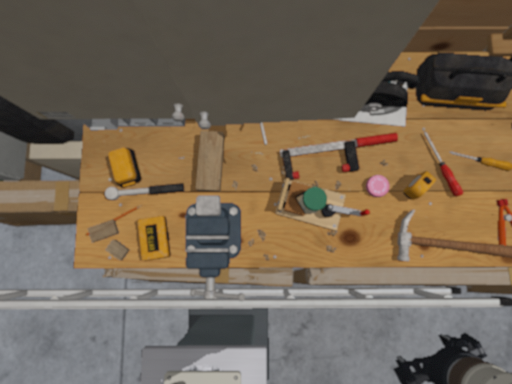

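View pics/side0.png

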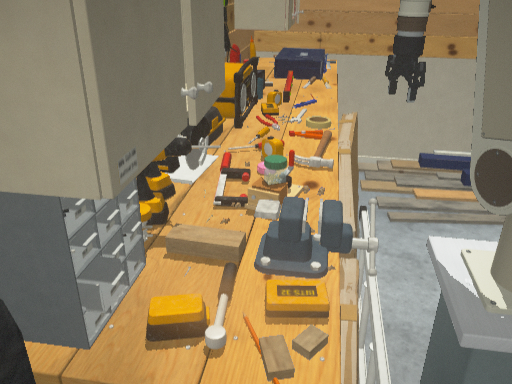

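The top view shows the lid at (314,198), with the lever post's red tip near (366,212). The side view shows the post at (291,158) and the cabinet at the upper left. I'll zoom in on the board next.

Run:
```python
from h import *
z=np.load('pics/top0.npz'); im=z['im']; W=z['W']; s=np.load('pics/side0.npz')
a=cv2.resize(im[160:250,265:385],None,fx=6,fy=6,interpolation=cv2.INTER_CUBIC)[:300*2]
cv2.imwrite('pics/crop.png',a[:,:,::-1])
hsv=cv2.cvtColor(im,cv2.COLOR_RGB2HSV)
m=((hsv[...,0]<8)|(hsv[...,0]>172))&(hsv[...,1]>120); m[:,:355]=0;m[:,375:]=0;m[:200]=0;m[:, :][220:]=0
print(np.argwhere(m).shape, [ (tuple(p[::-1]),W[p[0],p[1]].round().tolist(),im[p[0],p[1]].tolist()) for p in np.argwhere(m)[::3]])
# board top points z~12 and jaw z~60 
reg=np.zeros(m.shape,bool); reg[165:245,265:385]=1
H=W[...,2]
for lo,hi in ((7,17),(40,50),(55,78)):
    q=W[reg&(H>lo)&(H<hi)][:,:2].astype(np.float32)
    print(lo,len(q),cv2.minAreaRect(q), np.percentile(H[reg&(H>lo)&(H<hi)],[10,50,90]))
big=W[(H>120)]; print('high: min x',np.nanmin(big[:,0]),'z',np.nanpercentile(big[:,2],[1,50,99]))
for xx in (500,550,600,650,700,750): 
    k=np.abs(s['W'][...,0]-xx)<10; k&=(s['W'][...,1]>-700)&(s['W'][...,1]<100)
    k2=(np.abs(W[...,0]-xx)<10)&(W[...,1]>-700)&(W[...,1]<100); print(xx,np.nanmax(s['W'][k][:,2],initial=0).round(),np.nanmax(W[k2][:,2],initial=0).round())
```

```text
(30, 2) [((np.int64(365), np.int64(210)), [493.0, -404.0, 92.0], [140, 51, 30]), ((np.int64(368), np.int64(210)), [493.0, -412.0, 91.0], [172, 76, 46]), ((np.int64(365), np.int64(211)), [491.0, -404.0, 90.0], [141, 26, 20]), ((np.int64(368), np.int64(211)), [491.0, -411.0, 93.0], [179, 57, 41]), ((np.int64(363), np.int64(212)), [489.0, -401.0, 84.0], [92, 14, 9]), ((np.int64(366), np.int64(212)), [488.0, -405.0, 94.0], [162, 28, 24]), ((np.int64(361), np.int64(213)), [488.0, -401.0, 67.0], [84, 23, 23]), ((np.int64(364), np.int64(213)), [486.0, -402.0, 89.0], [96, 13, 9]), ((np.int64(367), np.int64(213)), [486.0, -409.0, 91.0], [160, 43, 30]), ((np.int64(362), np.int64(214)), [485.0, -401.0, 73.0], [82, 21, 13])]
7 1086 ((528.5158081054688, -335.39617919921875), (297.78546142578125, 192.31227111816406), 89.99139404296875) [ 9.75507995 12.21907437 14.71445961]
40 344 ((510.74578857421875, -301.0543212890625), (213.7841033935547, 79.58587646484375), 74.58344268798828) [41.95737445 44.49499253 47.31119101]
55 547 ((510.7039794921875, -305.22357177734375), (214.3180694580078, 80.8111572265625), 74.59479522705078) [56.86989122 59.91972312 62.68330719]
high: min x 130.06528194862716 z [131.90690995 498.19742722 641.19950695]
500 118.0 118.0
550 116.0 118.0
600 64.0 67.0
650 496.0 652.0
700 287.0 42.0
750 460.0 160.0
```

View pics/crop.png

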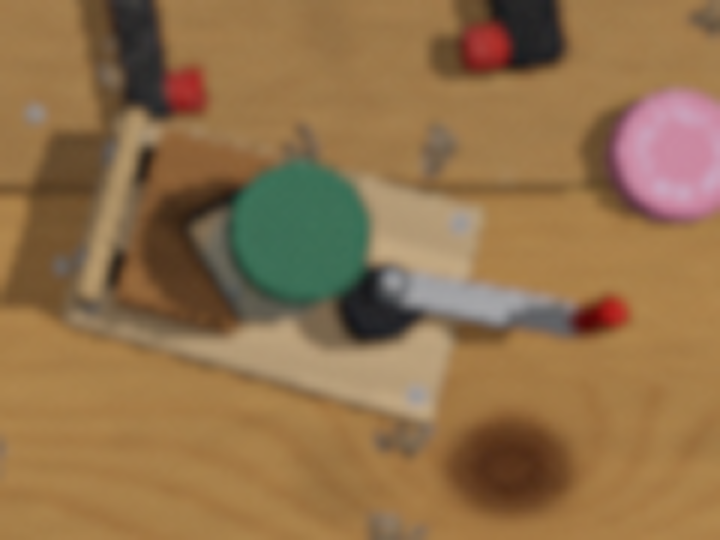

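The crop shows the board yawed about 15° in the image, so its +x is at about 74.7° in the world. The cam is at crop (390,300) and the post at (605,312), which puts the lever at roughly 0.12 rad. I'll go above the post.

Request:
play_rows(motion=[{"fingers": 45, "linear": [10.95, 3.0, 0], "dr": [0, 0, -10.6]}, {"fingers": 45, "linear": [10.95, 3.0, 0], "dr": [0, 0, -10.6]}, {"fingers": 45, "linear": [10.95, 3.0, 0], "dr": [0, 0, -10.6]}, {"fingers": 45, "linear": [10.95, 3.0, 0], "dr": [0, 0, -10.6]}, {"fingers": 45, "linear": [10.95, 3.0, 0], "dr": [0, 0, -10.6]}, {"fingers": 45, "linear": [10.95, 3.0, 0], "dr": [0, 0, -10.6]}, {"fingers": 45, "linear": [10.95, 3.0, 0], "dr": [0, 0, -10.6]}, {"fingers": 45, "linear": [10.95, 3.0, 0], "dr": [0, 0, -10.6]}, {"fingers": 45, "linear": [10.95, 3.0, 0], "dr": [0, 0, -10.6]}, {"fingers": 45, "linear": [10.95, 3.0, 0], "dr": [0, 0, -10.6]}], grip_force=30)

```text
time_s: 0.93
position: [488.6, -407.7, 206.0]
tcp_rot: [-0.001, 0.779, 0.627, -0.0]
force: [-0.3, -0.9, 0.6]
grip_width: 44.9
gripper_force: 0.0
```

```bash
cat >> h.py <<'E'
from scipy.spatial.transform import Rotation as Ro
def tool(): 
    s=env.get_state(); q=s['tcp_rot']; return s,Ro.from_quat([q[1],q[2],q[3],q[0]]).as_matrix()
def seg(im,W,kind):
    hsv=cv2.cvtColor(im,cv2.COLOR_RGB2HSV); h=hsv[...,0]
    m=(hsv[...,1]>110)&(((h<8)|(h>172)) if kind=='red' else ((h>40)&(h<90)))
    return m
E
python3 - <<'E'
from h import *
s,R=tool(); print(s['time_s'],s['position'],s['joint_positions'].round(3)); print(R.round(3))
im,d,c,W=grab('wrist'); cv2.imwrite('pics/w1.png',im[:,:,::-1])
m=seg(im,W,'red')&(W[...,2]>80)&(W[...,2]<105); w=W[m]; print('post',m.sum(),np.nanmedian(w,0),w[:,:2].min(0) if m.sum() else 0,w[:,:2].max(0) if m.sum() else 0)
m=seg(im,W,'g')&(W[...,2]>108)&(W[...,2]<125); w=W[m]; print('lid',m.sum(),cv2.minEnclosingCircle(w[:,:2].astype(np.float32)) if m.sum() else 0)
E
```

```text
0.9333 [ 488.59206535 -407.68540359  206.02288362] [-0.695  0.525  0.421  1.469 -0.     1.091]
[[ 0.214  0.977 -0.002]
 [ 0.977 -0.214  0.001]
 [ 0.001 -0.002 -1.   ]]
post 160 [ 491.21624887 -406.72674776   90.05184219] [ 484.03095226 -415.05108116] [ 497.9672792  -401.09683054]
lid 0 0
```

View pics/w1.png

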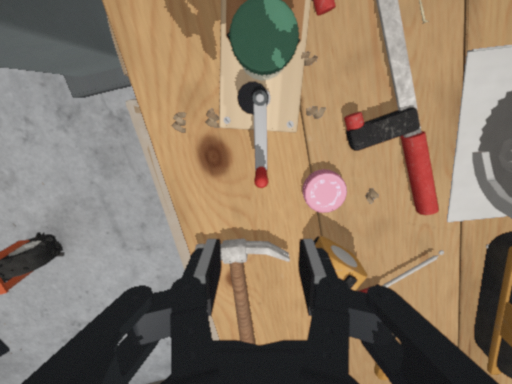

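The wrist view shows the post at (261,178), which works out to about (491,-408) mm. I'll descend and grip it.

Request:
play_rows(motion=[{"fingers": 45, "linear": [0, 0.08, 2], "dr": [0, 0, 0]}, {"fingers": 45, "linear": [0, 0.08, 4], "dr": [0, 0, 0]}, {"fingers": 45, "linear": [0, 0.08, 5.8], "dr": [0, 0, 0]}, {"fingers": 45, "linear": [0, 0.08, 5.8], "dr": [0, 0, 0]}, {"fingers": 45, "linear": [0, 0.08, 5.8], "dr": [0, 0, 0]}, {"fingers": 14, "linear": [0, 0.08, 5.8], "dr": [0, 0, 0]}, {"fingers": 14, "linear": [0, 0.08, 5.8], "dr": [0, 0, 0]}, {"fingers": 14, "linear": [0, 0.08, 5.8], "dr": [0, 0, 0]}, {"fingers": 14, "linear": [0, 0.08, 5.8], "dr": [0, 0, 0]}, {"fingers": 14, "linear": [0, 0.08, 5.8], "dr": [0, 0, 0]}], grip_force=30)

```text
time_s: 1.82
position: [491.9, -410.4, 64.9]
tcp_rot: [0.003, 0.779, 0.627, -0.0]
force: [-1.7, -1.5, 4.3]
grip_width: 13.8
gripper_force: 5.7
```

Run:
```python
from h import *
s,R=tool(); print(s['position'],s['grip_width'],s['force'],s['gripper_force']); print(R.round(3))
p=s['position'][:2]; L=np.array([519.7,-277.2]); 
for yaw in (73,74.7,76.5):
    y=np.deg2rad(yaw); P=L-51*np.array([np.cos(y),np.sin(y)]); v=p-P; r=np.hypot(*v); a=np.degrees(np.arctan2(v[1],v[0]))%360
    print(yaw,P,r,'q',190-(a-yaw))
y=np.deg2rad(74.7);P=L-51*np.array([np.cos(y),np.sin(y)]);v=(p-P)
for k in range(9,100,9):
    w=Ro.from_rotvec([0,0,-np.deg2rad(k)]).as_matrix()[:2,:2]@v
    d=np.append(P+w-p,0); print(k,(R.T@d/25).round(2))
```

```text
[ 491.86393281 -410.37198794   64.93566177] 13.762284430466972 [-1.69508743 -1.47850778  4.33662267] 5.729265958070755
[[ 0.214  0.977  0.003]
 [ 0.977 -0.214 -0.004]
 [-0.003  0.004 -1.   ]]
73 [ 504.78904306 -325.97154255] 85.38438766143358 q 1.7066511951577468
74.7 [ 506.24247445 -326.39242834] 85.20157797925143 q 4.415678365567942
76.5 [ 507.79428644 -326.79086594] 85.08572219614288 q 7.291005381570187
9 [ 0.02 -0.53 -0.  ]
18 [ 0.12 -1.06 -0.  ]
27 [ 0.3  -1.56 -0.01]
36 [ 0.56 -2.03 -0.01]
45 [ 0.89 -2.45 -0.01]
54 [ 1.28 -2.82 -0.02]
63 [ 1.72 -3.12 -0.02]
72 [ 2.2  -3.35 -0.02]
81 [ 2.72 -3.49 -0.02]
90 [ 3.25 -3.56 -0.03]
99 [ 3.78 -3.54 -0.03]
```

The opening is under 16 mm and z is a little high, so I'll check the grip.

Run:
```python
from h import *
im,d,c,W=grab('wrist'); cv2.imwrite('pics/w2.png',im[:,:,::-1])
s,R=tool(); print(s['position'],s['grip_width'],s['force'],s['gripper_force'])
```

```text
[ 491.9475354  -410.37280241   64.88017699] 13.96683399022367 [-0.83024143 -2.84807866  5.27153862] 5.93207024037838
```

View pics/w2.png

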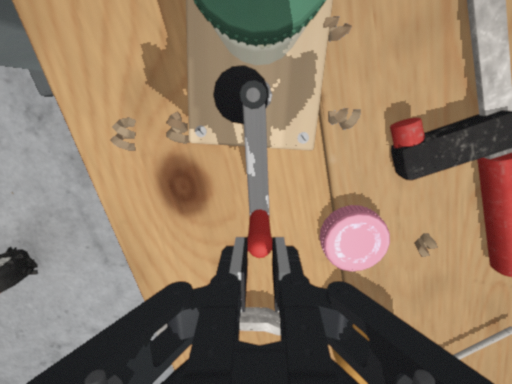

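Run:
```python
from h import *
im,d,c,W=grab('wrist'); s,R=tool()
m=seg(im,W,'red'); m[:,:240]=0; m[:,280:]=0
for r in range(208,262,4):
    u=np.where(m[r])[0]
    if len(u): print(r,u[0],u[-1],np.nanmedian(W[r,u],0).round(1), 'tool',(R.T@(np.nanmedian(W[r,u],0)-s['position'])).round(1))
# finger tips
for r in (242,250,258,266):
    for u in (238,242,276,280): print(r,u,im[r,u],(R.T@(W[r,u]-s['position'])).round(1))
print((R.T@(W[97,254]-s['position'])).round(1))
```

```text
212 253 265 [ 494.4 -402.6   51.1] tool [ 8.2  0.6 13.6]
216 250 268 [ 494.4 -403.3   56.9] tool [7.5 0.9 7.9]
220 250 268 [ 494.4 -402.8   63.3] tool [7.9 0.7 1.5]
224 250 268 [ 494.4 -402.7   69.7] tool [ 8.   0.7 -5. ]
228 249 269 [ 494.3 -402.8   75.6] tool [  7.8   0.7 -10.8]
232 249 269 [ 494.3 -402.5   82. ] tool [  8.1   0.7 -17.2]
236 248 270 [ 494.2 -402.7   86. ] tool [  7.9   0.7 -21.3]
240 247 272 [ 493.8 -403.9   88.1] tool [  6.6   0.5 -23.3]
244 247 272 [ 493.9 -405.6   90.5] tool [  5.    1.  -25.7]
248 247 272 [ 493.3 -407.7   90.9] tool [  2.8   0.8 -26.2]
252 250 269 [ 492.8 -410.    91.2] tool [  0.4   0.8 -26.4]
256 254 264 [ 491.9 -412.8   91.1] tool [ -2.5   0.5 -26.3]
242 238 [112 112 112] [ 10.8 -10.8 -33.9]
242 242 [110 110 109] [ 10.6  -8.6 -33.5]
242 276 [100 100 100] [ 10.8   9.7 -33.9]
242 280 [111 111 112] [ 10.6  11.9 -33.5]
250 238 [110 111 110] [ 10.7 -10.2 -42. ]
250 242 [ 99  99 100] [ 10.4  -8.2 -41.5]
250 276 [67 68 68] [ 10.4   9.3 -41.5]
250 280 [112 112 111] [ 10.9  11.3 -42.2]
258 238 [112 112 111] [ 10.3  -9.7 -48.8]
258 242 [65 64 64] [ 10.5  -7.7 -49.1]
258 276 [38 38 37] [ 10.7   8.8 -49.3]
258 280 [111 111 111] [ 11.1  10.7 -50. ]
266 238 [111 110 110] [ 10.5  -9.2 -55.9]
266 242 [38 38 37] [ 10.6  -7.3 -56.1]
266 276 [30 30 31] [ 11.    8.4 -56.7]
266 280 [110 111 111] [ 11.   10.3 -56.6]
[84.6 -2.4  5.9]
```

The post's front face is 8 mm ahead in tool x, so it is centred between the pads. I'll swing it now.

Request:
play_rows(motion=[{"fingers": 8, "linear": [0.01, -0.41, 0], "dr": [0, 0, 1.4]}, {"fingers": 8, "linear": [0.07, -0.83, 0], "dr": [0, 0, 2.8]}, {"fingers": 8, "linear": [0.17, -1.23, 0], "dr": [0, 0, 4.2]}, {"fingers": 8, "linear": [0.33, -1.61, 0], "dr": [0, 0, 5.6]}, {"fingers": 8, "linear": [0.53, -1.98, 0], "dr": [0, 0, 7.0]}, {"fingers": 8, "linear": [0.78, -2.31, 0], "dr": [0, 0, 8.4]}, {"fingers": 8, "linear": [1.06, -2.63, 0], "dr": [0, 0, 9.8]}, {"fingers": 8, "linear": [1.38, -2.89, 0], "dr": [0, 0, 11.2]}, {"fingers": 8, "linear": [1.72, -3.12, 0], "dr": [0, 0, 12.6]}, {"fingers": 8, "linear": [2.09, -3.31, 0], "dr": [0, 0, 14]}], grip_force=40)

```text
time_s: 2.75
position: [421.8, -340.0, 63.4]
tcp_rot: [0.001, 0.998, 0.064, 0.001]
force: [0.7, -0.7, 0.1]
grip_width: 8.1
gripper_force: 0.0
```

Run:
```python
from h import *
s,R=tool(); print(s['position'],s['grip_width'],s['force'],s['gripper_force']); print(R.round(3))
p=s['position'][:2]; P=np.array([506.4,-326.4]);v=p-P; print(np.hypot(*v),'q',190-(np.degrees(np.arctan2(v[1],v[0]))%360-74.7))
for k in (5,10,15,20,22,24,26):
    w=Ro.from_rotvec([0,0,-np.deg2rad(k)]).as_matrix()[:2,:2]@v
    print(k,(R.T@np.append(P+w-p,0)/25).round(2))
```

```text
[ 421.78754975 -340.02262327   63.4355583 ] 8.110357293727155 [ 0.65173213 -0.74937332  0.11338793] 0.0
[[ 0.992  0.127  0.003]
 [ 0.127 -0.992 -0.001]
 [ 0.003  0.002 -1.   ]]
85.70205716331338 q 75.55385379440024
5 [ 0.  -0.3 -0. ]
10 [ 0.03 -0.6  -0.  ]
15 [ 0.09 -0.89 -0.  ]
20 [ 0.17 -1.18 -0.  ]
22 [ 0.21 -1.29 -0.  ]
24 [ 0.25 -1.4  -0.  ]
26 [ 0.3  -1.51 -0.  ]
```

It slipped: the opening reads 8 mm with no force. I'll find the post.

Run:
```python
from h import *
s,R=tool()
im,d,c,W=grab('wrist'); cv2.imwrite('pics/w3.png',im[:,:,::-1])
for n in ('wrist','top','side'):
    im,d,c,W=grab(n) 
    m=seg(im,W,'red')&(W[...,2]>50)&(W[...,2]<97)&(W[...,0]>380)&(W[...,0]<560)&(W[...,1]<-250)&(W[...,1]>-450); w=W[m]
    if len(w): print(n,m.sum(),np.median(w,0),w.min(0),w.max(0),'tool',(R.T@(np.median(w,0)-s['position'])).round(1))
```

```text
wrist 1031 [ 444.48614487 -375.1820563    84.97794062] [ 434.43639063 -384.07036861   50.26083386] [ 448.82978817 -370.02404405   92.53394196] tool [ 18.1  37.8 -21.4]
side 71 [ 440.43621726 -371.91733847   73.0659114 ] [ 434.35329354 -380.18652337   50.12986744] [ 447.5605623  -366.34042011   91.88687957] tool [14.5 34.  -9.5]
```

View pics/w3.png

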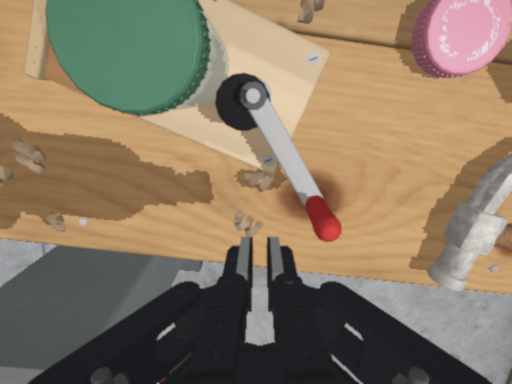

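The post is now at about (441,-376), q≈0.82. I'll lift, turn, descend over it again lower, and grip firmly.

Request:
play_rows(motion=[{"fingers": 40, "linear": [0, 0, -0.9], "dr": [0, 0, -1]}, {"fingers": 40, "linear": [0, 0, -1.8], "dr": [0, 0, -2]}, {"fingers": 40, "linear": [0.3, 0.7, -1.8], "dr": [0, 0, -3.4]}, {"fingers": 40, "linear": [0.6, 1.55, -1.8], "dr": [0, 0, -4.8]}, {"fingers": 40, "linear": [0.6, 1.55, -1.8], "dr": [0, 0, -6]}, {"fingers": 40, "linear": [0.6, 1.55, -1.8], "dr": [0, 0, -6]}], grip_force=90)

```text
time_s: 3.45
position: [442.0, -377.8, 106.9]
tcp_rot: [0.0, 0.946, 0.324, 0.0]
force: [-0.3, 0.7, 0.3]
grip_width: 40.0
gripper_force: 0.0
```

Run:
```python
from h import *
im,d,c,W=grab('wrist'); s,R=tool(); print(s['position'],s['grip_width'],R.round(3)[:2])
m=seg(im,W,'red')&(W[...,2]>50)&(W[...,2]<97)&(W[...,0]>380)&(W[...,0]<560)&(W[...,1]<-250)&(W[...,1]>-450)
for lo,hi in ((50,60),(60,70),(70,80),(80,88),(89,97)):
    w=W[m&(W[...,2]>lo)&(W[...,2]<hi)]
    if len(w): t=(w-s['position'])@R; print(lo,len(w),t.min(0).round(1),t.max(0).round(1))
```

```text
[ 441.38885868 -376.89196798  106.6981784 ] 39.980035229295986 [[ 0.792  0.61  -0.   ]
 [ 0.61  -0.792  0.   ]]
50 69 [-0.5 -6.7 46.8] [ 6.3  7.8 56.6]
60 72 [ 0.7 -6.3 36.8] [ 6.2  7.5 46.6]
70 81 [ 0.2 -6.8 26.7] [ 6.3  7.3 36.7]
80 122 [-4.7 -6.4 18.7] [ 6.8  7.9 26.7]
89 196 [-7.1 -6.2 13.9] [ 4.8  6.9 17.7]
```

Request:
play_rows(motion=[{"fingers": 40, "linear": [-0.05, 0.02, 1], "dr": [0, 0, 0]}, {"fingers": 40, "linear": [-0.05, 0.02, 2.1], "dr": [0, 0, 0]}, {"fingers": 40, "linear": [-0.05, 0.02, 2.1], "dr": [0, 0, 0]}, {"fingers": 5, "linear": [-0.05, 0.02, 2.1], "dr": [0, 0, 0]}, {"fingers": 5, "linear": [-0.05, 0.02, 2.1], "dr": [0, 0, 0]}, {"fingers": 5, "linear": [-0.05, 0.02, 2.1], "dr": [0, 0, 0]}, {"fingers": 5, "linear": [-0.05, 0.02, 2.1], "dr": [0, 0, 0]}, {"fingers": 5, "linear": [-0.05, 0.02, 2.1], "dr": [0, 0, 0]}], grip_force=90)

```text
time_s: 4.17
position: [441.2, -378.1, 56.0]
tcp_rot: [0.001, 0.946, 0.323, 0.001]
force: [0.1, -0.5, 0.6]
grip_width: 10.8
gripper_force: 88.3
```

Run:
```python
from h import *
s,R=tool(); print(s['position'],s['grip_width'],s['force'],s['gripper_force']); print(R.round(3))
p=s['position'][:2]; P=np.array([506.9,-326.8]);v=p-P; print(np.hypot(*v),'q',190-(np.degrees(np.arctan2(v[1],v[0]))%360-74.7))
v=v*85/np.hypot(*v); P=p-v
for k in range(5,60,5):
    w=Ro.from_rotvec([0,0,-np.deg2rad(k)]).as_matrix()[:2,:2]@v
    print(k,(R.T@np.append(P+w-p,0)/25).round(2))
```

```text
[ 441.19519269 -378.08830091   55.96462205] 10.78348179222183 [ 0.14146697 -0.52369775  0.63561358] 88.3053731918335
[[ 0.791  0.611  0.002]
 [ 0.611 -0.791 -0.002]
 [ 0.     0.002 -1.   ]]
83.35233358603688 q 46.72487395955045
5 [ 0.01 -0.3  -0.  ]
10 [ 0.05 -0.59 -0.  ]
15 [ 0.11 -0.88 -0.  ]
20 [ 0.2  -1.16 -0.  ]
25 [ 0.31 -1.44 -0.  ]
30 [ 0.45 -1.7  -0.  ]
35 [ 0.6  -1.95 -0.  ]
40 [ 0.78 -2.19 -0.  ]
45 [ 0.98 -2.41 -0.01]
50 [ 1.2  -2.61 -0.01]
55 [ 1.44 -2.79 -0.01]
```

Request:
play_rows(motion=[{"fingers": 5, "linear": [0.01, -0.3, 0], "dr": [0, 0, 1]}, {"fingers": 5, "linear": [0.05, -0.59, 0], "dr": [0, 0, 2]}, {"fingers": 5, "linear": [0.11, -0.88, 0], "dr": [0, 0, 3]}, {"fingers": 5, "linear": [0.2, -1.16, 0], "dr": [0, 0, 4]}, {"fingers": 5, "linear": [0.31, -1.44, 0], "dr": [0, 0, 5]}, {"fingers": 5, "linear": [0.45, -1.7, 0], "dr": [0, 0, 6]}, {"fingers": 5, "linear": [0.6, -1.95, 0], "dr": [0, 0, 7]}, {"fingers": 5, "linear": [0.78, -2.19, 0], "dr": [0, 0, 8]}, {"fingers": 5, "linear": [0.82, -2.24, 0], "dr": [0, 0, 8.2]}, {"fingers": 5, "linear": [0.82, -2.24, 0], "dr": [0, 0, 8.2]}])

```text
time_s: 5.0
position: [422.5, -322.2, 55.9]
tcp_rot: [0.002, 1.0, -0.029, 0.0]
force: [-2.9, -3.6, 1.1]
grip_width: 11.0
gripper_force: 88.7
```

Run:
```python
from h import *
s,R=tool(); print(s['position'],s['grip_width'],s['force'],s['gripper_force']); print(R.round(3))
p=s['position'][:2]; P=np.array([506.9,-326.8]);v=p-P; print(np.hypot(*v),'q',190-(np.degrees(np.arctan2(v[1],v[0]))%360-74.7))
```

```text
[ 422.48631178 -322.17821503   55.93082857] 11.003793842671683 [-2.88133175 -3.64609665  1.11933599] 88.68669390678406
[[ 0.998 -0.058  0.   ]
 [-0.058 -0.998 -0.004]
 [ 0.001  0.004 -1.   ]]
84.54011861083328 q 87.83390687911502
```

Request:
play_rows(motion=[{"fingers": 5, "linear": [0.0, -0.15, 0], "dr": [0, 0, 0.4]}, {"fingers": 5, "linear": [0.02, -0.3, 0], "dr": [0, 0, 0.8]}, {"fingers": 5, "linear": [0.02, -0.36, 0], "dr": [0, 0, 0.8]}, {"fingers": 5, "linear": [0.02, -0.36, 0], "dr": [0, 0, 0.8]}])

```text
time_s: 5.33
position: [423.2, -314.2, 55.9]
tcp_rot: [0.003, 0.998, -0.064, 0.0]
force: [-4.1, -6.9, 1.2]
grip_width: 10.7
gripper_force: 88.7
```

At the stop now (q≈1.6). I'll release, go up, and move over the lid.

Request:
play_rows(motion=[{"fingers": 40, "linear": [0, 0.1, 0], "dr": [0, 0, 0.8]}, {"fingers": 40, "linear": [0, 0.1, 0], "dr": [0, 0, 0.8]}, {"fingers": 40, "linear": [0, 0.1, 0], "dr": [0, 0, 0.8]}, {"fingers": 40, "linear": [0, 0.1, -1.5], "dr": [0, 0, 0.8]}, {"fingers": 40, "linear": [0, 0.1, -3], "dr": [0, 0, 0.8]}, {"fingers": 40, "linear": [0, 0.1, -4.5], "dr": [0, 0, 0.8]}, {"fingers": 70, "linear": [0, 0.1, -6], "dr": [0, 0, 0.8]}, {"fingers": 85, "linear": [0, 0.1, -6.4], "dr": [0, 0, 0.8]}, {"fingers": 85, "linear": [0, 0.1, -6.4], "dr": [0, 0, 0.8]}])

```text
time_s: 6.08
position: [425.5, -315.2, 219.1]
tcp_rot: [0.002, 0.995, -0.098, 0.004]
force: [-0.5, -0.0, 0.3]
grip_width: 74.7
gripper_force: 0.0
```

Run:
```python
from h import *
s,R=tool(); print(s['position'],s['grip_width'],s['joint_positions'].round(3)); print(R.round(3)[:2])
for n in ('wrist','top','side'):
    im,d,c,W=grab(n)
    if n=='wrist': cv2.imwrite('pics/w4.png',im[:,:,::-1])
    hsv=cv2.cvtColor(im,cv2.COLOR_RGB2HSV)
    m=(hsv[...,0]>35)&(hsv[...,0]<95)&(hsv[...,1]>60)&(W[...,2]>110)&(W[...,2]<125)&(abs(W[...,0]-519)<60)&(abs(W[...,1]+277)<60); w=W[m]
    if len(w): print(n,m.sum(),w.min(0),w.max(0),w.mean(0),np.argwhere(m).min(0),np.argwhere(m).max(0))
    m=seg(im,W,'red')&(W[...,2]>86)&(W[...,2]<97)&(abs(W[...,0]-423)<50)&(abs(W[...,1]+314)<60); w=W[m]
    if len(w): print('post',w.min(0),w.max(0))
```

```text
[ 425.52847925 -315.24861608  219.11323963] 74.6559912566041 [-6.380e-01  2.870e-01  9.900e-02  1.373e+00  1.000e-03  2.699e+00]
[[ 0.981 -0.194  0.008]
 [-0.194 -0.981 -0.005]]
wrist 3094 [ 493.61763875 -302.50360541  110.04538177] [ 549.78686811 -246.14064028  116.3414155 ] [ 522.66506622 -274.40510105  113.938132  ] [ 65 164] [128 226]
post [ 416.64333222 -327.04903366   86.13081914] [ 430.17376829 -313.03599497   92.58587064]
top 429 [ 493.39136709 -298.20293235  110.76167775] [ 547.32451005 -244.86591948  119.07794813] [ 519.95970329 -271.69137537  114.71826649] [187 301] [209 323]
post [ 418.1047457  -313.75258957   89.39571247] [ 420.48890863 -311.10306221   90.99100235]
side 181 [ 494.89070931 -299.72587095  110.31148692] [ 548.97692188 -241.93046752  117.41199538] [ 521.37842722 -267.25755966  114.32058728] [156 264] [165 285]
post [ 415.2754288  -317.94004761   86.26113601] [ 428.33094054 -306.37457055   92.85194655]
```

View pics/w4.png

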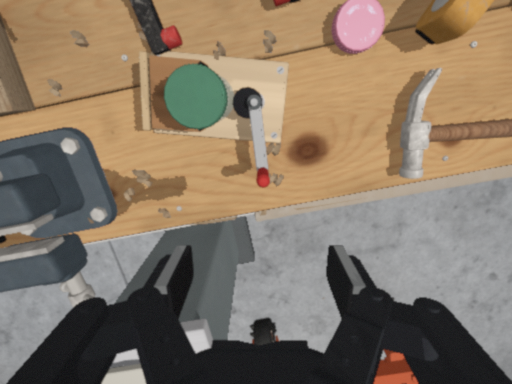

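The wrist view shows the lid at (196,97) and the lever closed, with its post at (263,178). The lid has moved about 5 mm towards the V. I'll go above it.

Request:
play_rows(motion=[{"fingers": 85, "linear": [1.2, -0.8, 0.3], "dr": [0, 0, -1]}, {"fingers": 85, "linear": [2.4, -1.6, 0.8], "dr": [0, 0, -2]}, {"fingers": 85, "linear": [3.42, -2.42, 1.2], "dr": [0, 0, -2.6]}, {"fingers": 85, "linear": [3.42, -2.42, 1.5], "dr": [0, 0, -2.6]}, {"fingers": 85, "linear": [3.42, -2.42, 1.5], "dr": [0, 0, -2.6]}, {"fingers": 85, "linear": [3.42, -2.42, 1.5], "dr": [0, 0, -2.6]}, {"fingers": 85, "linear": [3.42, -2.42, 1.5], "dr": [0, 0, -2.6]}])

```text
time_s: 6.82
position: [517.6, -271.7, 176.4]
tcp_rot: [-0.0, 1.0, 0.014, -0.001]
force: [0.5, -0.4, -0.4]
grip_width: 84.8
gripper_force: 0.0
```

Run:
```python
from h import *
im,d,c,W=grab('wrist')
s,R=tool(); print(s['position'],s['grip_width'],s['joint_positions'].round(3),s['qvel'].round(3)); print(R.round(3)[:2])
cv2.imwrite('pics/w5.png',im[:,:,::-1])
for n in ('wrist','side'):
    if n=='side': im,d,c,W=grab(n)
    hsv=cv2.cvtColor(im,cv2.COLOR_RGB2HSV)
    m=(hsv[...,0]>35)&(hsv[...,0]<95)&(hsv[...,1]>60)&(abs(W[...,0]-519)<60)&(abs(W[...,1]+277)<60)&(W[...,2]>90)&(W[...,2]<125); w=W[m]
    if len(w): print(n,m.sum(),w.min(0),w.max(0),np.argwhere(m).min(0),np.argwhere(m).max(0)); 
    w=w[w[:,2]>112].astype(np.float32)
    print(cv2.minEnclosingCircle(w[:,:2].copy()), np.median(w[:,2]))
```

```text
[ 517.89914586 -272.07566063  177.11925128] 84.8245635018636 [-0.484  0.424  0.187  1.334 -0.     2.63 ] [-0.005 -0.013  0.012  0.001  0.003  0.   ]
[[ 1.     0.028 -0.001]
 [ 0.028 -1.     0.   ]]
wrist 3213 [ 495.98570333 -302.97926957   96.6076426 ] [ 551.83733418 -245.51881587  116.41732488] [160 229] [222 294]
((522.7808227539062, -273.7332763671875), 28.49447250366211) 113.85395
side 268 [ 494.31509132 -298.91831524   97.75729486] [ 549.25799221 -240.57139453  116.72734661] [156 264] [169 285]
((520.9891967773438, -270.30078125), 29.677839279174805) 114.61342
```

View pics/w5.png

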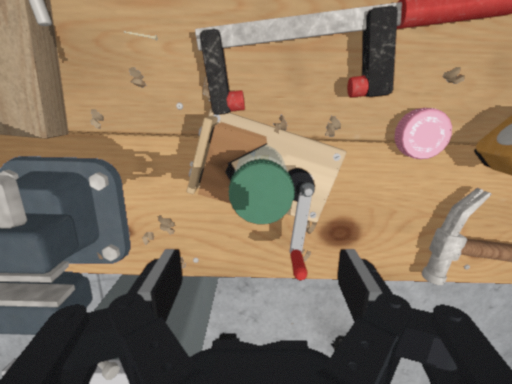

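The wrist view shows the lid at (262,191), which works out to about (521.5,-272.3). I'll descend over it and grip.

Request:
play_rows(motion=[{"fingers": 85, "linear": [0.14, 0, 1.2], "dr": [0, 0, 0]}, {"fingers": 85, "linear": [0.14, 0, 2.2], "dr": [0, 0, 0]}, {"fingers": 85, "linear": [0.14, 0, 3.0], "dr": [0, 0, 0]}, {"fingers": 85, "linear": [0.14, 0, 3.5], "dr": [0, 0, 0]}, {"fingers": 85, "linear": [0.14, 0, 3.9], "dr": [0, 0, 0]}, {"fingers": 85, "linear": [0.14, 0, 3.9], "dr": [0, 0, 0]}, {"fingers": 62, "linear": [0.14, 0, 3.9], "dr": [0, 0, 0]}, {"fingers": 62, "linear": [0.14, 0, 3.9], "dr": [0, 0, 0]}], grip_force=25)

```text
time_s: 7.58
position: [523.1, -272.2, 81.1]
tcp_rot: [0.001, 1.0, 0.014, 0.001]
force: [0.4, 0.0, -1.0]
grip_width: 63.7
gripper_force: 0.0
```

Request:
play_rows(motion=[{"fingers": 56, "linear": [0, 0, 0], "dr": [0, 0, 0]}, {"fingers": 52, "linear": [0, 0, 0], "dr": [0, 0, 0]}, {"fingers": 50, "linear": [0, 0, 0], "dr": [0, 0, 0]}, {"fingers": 50, "linear": [0, 0, 0], "dr": [0, 0, 0]}], grip_force=25)

```text
time_s: 7.92
position: [523.4, -272.8, 81.7]
tcp_rot: [0.002, 1.0, 0.014, 0.001]
force: [-1.6, -2.5, 6.7]
grip_width: 56.0
gripper_force: 25.9
```

Gripped at 56 mm. I'll tighten and turn anticlockwise, raising slightly.

Request:
play_rows(motion=[{"fingers": 45, "linear": [0, 0, 0], "dr": [0, 0, 0]}, {"fingers": 45, "linear": [0, 0, 0], "dr": [0, 0, 0]}, {"fingers": 45, "linear": [0, 0, 0], "dr": [0, 0, -1]}, {"fingers": 45, "linear": [0, 0, 0], "dr": [0, 0, -2]}, {"fingers": 45, "linear": [0, 0, -0.01], "dr": [0, 0, -3]}, {"fingers": 45, "linear": [0, 0, -0.02], "dr": [0, 0, -4]}, {"fingers": 45, "linear": [0, 0, -0.02], "dr": [0, 0, -5]}, {"fingers": 45, "linear": [0, 0, -0.03], "dr": [0, 0, -6]}], grip_force=80)

```text
time_s: 8.58
position: [523.7, -271.4, 82.9]
tcp_rot: [0.001, 0.962, 0.275, 0.002]
force: [-1.9, 2.7, 8.7]
grip_width: 53.3
gripper_force: 82.1
```

Run:
```python
from h import *
s,R=tool(); print(s['position'],s['grip_width'],s['gripper_force'],s['force'],s['wrist_torque'],s['joint_positions'].round(3)); print(R.round(3)[:2])
im,d,c,W=grab('wrist'); cv2.imwrite('pics/w6.png',im[:,:,::-1])
```

```text
[ 523.66194855 -271.35272243   82.93243287] 53.341854568511614 82.102929255052 [-1.93447294  2.65443487  8.68395274] [ 0.36817124  0.29405439 -0.34813153] [-4.790e-01  4.910e-01  3.900e-02  1.115e+00  2.000e-03  2.106e+00]
[[ 0.849  0.528  0.004]
 [ 0.528 -0.849 -0.   ]]
```

View pics/w6.png

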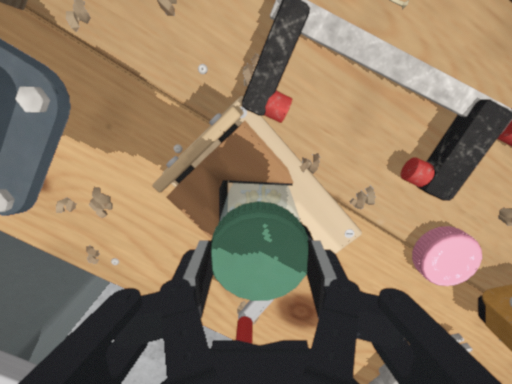

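Turning works: about 0.35 N m, and the grip holds. Continuing.

Request:
play_rows(motion=[{"fingers": 45, "linear": [0, 0, -0.02], "dr": [0, 0, -1]}, {"fingers": 45, "linear": [0, 0, -0.03], "dr": [0, 0, -2]}, {"fingers": 45, "linear": [0, 0, -0.04], "dr": [0, 0, -3]}, {"fingers": 45, "linear": [0, 0, -0.05], "dr": [0, 0, -4]}, {"fingers": 45, "linear": [0, 0, -0.05], "dr": [0, 0, -5]}, {"fingers": 45, "linear": [0, 0, -0.06], "dr": [0, 0, -6]}, {"fingers": 45, "linear": [0, 0, -0.06], "dr": [0, 0, -7]}, {"fingers": 45, "linear": [0, 0, -0.07], "dr": [0, 0, -8]}, {"fingers": 45, "linear": [0, 0, -0.07], "dr": [0, 0, -9]}, {"fingers": 45, "linear": [0, 0, -0.08], "dr": [0, 0, -10]}], grip_force=80)

```text
time_s: 9.47
position: [522.6, -271.3, 83.8]
tcp_rot: [0.0, 0.755, 0.655, 0.0]
force: [-2.4, 1.0, 5.3]
grip_width: 53.2
gripper_force: 82.7
```

Run:
```python
from h import *
s,R=tool(); print(s['position'],s['grip_width'],s['gripper_force'],s['force'],s['wrist_torque'],s['joint_positions'].round(3)); print(R.round(3)[:2],np.degrees(np.arctan2(R[1,0],R[0,0])))
```

```text
[ 522.6003065  -271.33626285   83.84867296] 53.24628349534077 82.69089340756182 [-2.41815758  0.95253384  5.33024746] [ 0.11443104  0.3728535  -0.40565499] [-4.790e-01  4.900e-01  4.100e-02  1.120e+00  1.000e-03  1.233e+00]
[[ 0.141  0.99   0.001]
 [ 0.99  -0.141 -0.   ]] 81.86936757566313
```

Request:
play_rows(motion=[{"fingers": 45, "linear": [0, 0, -0.01], "dr": [0, 0, -1]}, {"fingers": 45, "linear": [0, 0, -0.03], "dr": [0, 0, -2]}, {"fingers": 45, "linear": [0, 0, -0.05], "dr": [0, 0, -3]}, {"fingers": 45, "linear": [0, 0, -0.06], "dr": [0, 0, -4]}, {"fingers": 45, "linear": [0, 0, -0.07], "dr": [0, 0, -5]}, {"fingers": 45, "linear": [0, 0, -0.08], "dr": [0, 0, -6]}, {"fingers": 45, "linear": [0, 0, -0.08], "dr": [0, 0, -6.8]}, {"fingers": 45, "linear": [0, 0, -0.08], "dr": [0, 0, -7.4]}, {"fingers": 45, "linear": [0, 0, -0.08], "dr": [0, 0, -7.4]}], grip_force=80)

```text
time_s: 10.22
position: [522.5, -271.2, 85.2]
tcp_rot: [0.0, 0.509, 0.86, 0.0]
force: [-2.7, 0.9, 4.4]
grip_width: 53.3
gripper_force: 84.0
```

Run:
```python
from h import *
s,R=tool(); print(s['position'],s['grip_width'],s['gripper_force'],s['force'],s['wrist_torque'],s['joint_positions'].round(3)); print(np.degrees(np.arctan2(R[1,0],R[0,0])))
```

```text
[ 522.47269678 -271.24748604   85.24081627] 53.34517089728455 84.03653670771746 [-2.71332463  0.8977264   4.3842234 ] [0.06262657 0.36471742 0.05746052] [-0.479  0.489  0.043  1.124  0.     0.59 ]
118.74536346743149
```

The torque has dropped to about zero, so the threads are free at about 2.04 rad. I'll lift slowly.

Request:
play_rows(motion=[{"fingers": 45, "linear": [0, 0, 0], "dr": [0, 0, 0]}, {"fingers": 45, "linear": [0, 0, -0.1], "dr": [0, 0, 0]}, {"fingers": 45, "linear": [0, 0, -0.2], "dr": [0, 0, 0]}, {"fingers": 45, "linear": [0, 0, -0.2], "dr": [0, 0, 0]}])

```text
time_s: 10.55
position: [522.4, -271.4, 89.4]
tcp_rot: [-0.0, 0.51, 0.86, 0.0]
force: [-0.7, 0.9, -0.5]
grip_width: 53.6
gripper_force: 83.9
```

Request:
play_rows(motion=[{"fingers": 45, "linear": [0, 0, -0.2], "dr": [0, 0, 0]}, {"fingers": 45, "linear": [0, 0, -0.4], "dr": [0, 0, 0]}, {"fingers": 45, "linear": [0, 0, -0.6], "dr": [0, 0, 0]}, {"fingers": 45, "linear": [0, 0, -0.8], "dr": [0, 0, 0]}, {"fingers": 45, "linear": [0, 0, -1.0], "dr": [0, 0, 0]}, {"fingers": 45, "linear": [0, 0, -1.2], "dr": [0, 0, 0]}, {"fingers": 45, "linear": [0, 0, -1.2], "dr": [0, 0, 0]}, {"fingers": 45, "linear": [0, 0, -1.2], "dr": [0, 0, 0]}, {"fingers": 45, "linear": [0, 0, -1.2], "dr": [0, 0, 0]}])

```text
time_s: 11.3
position: [522.2, -271.4, 119.2]
tcp_rot: [-0.0, 0.51, 0.86, -0.0]
force: [-0.4, -0.4, -0.2]
grip_width: 53.4
gripper_force: 83.8
```

Run:
```python
from h import *
s,R=tool(); print(s['time_s'],s['position'],s['grip_width'],s['gripper_force'],s['force'],np.abs(s['qvel']).max(),R.round(3))
im,d,c,W=grab('side')
a=cv2.resize(im[110:220,215:345],None,fx=5,fy=5,interpolation=cv2.INTER_CUBIC); cv2.imwrite('pics/s7.png',a[:,:,::-1])
hsv=cv2.cvtColor(im,cv2.COLOR_RGB2HSV)
m=(hsv[...,0]>35)&(hsv[...,0]<95)&(hsv[...,1]>60)&(abs(W[...,0]-521)<60)&(abs(W[...,1]+271)<60)&(W[...,2]>90); w=W[m]; print(m.sum(),np.percentile(w,[2,98],axis=0))
```

```text
11.3 [ 522.23685065 -271.40604336  119.23983346] 53.42953018669701 83.83092776901321 [-0.42864696 -0.41194436 -0.23119312] 0.004731106867570079 [[-0.48   0.877 -0.   ]
 [ 0.877  0.48   0.   ]
 [ 0.    -0.    -1.   ]]
257 [[ 496.4851501  -293.88552847  134.70697315]
 [ 544.79996649 -242.60247955  152.59030963]]
```

View pics/s7.png

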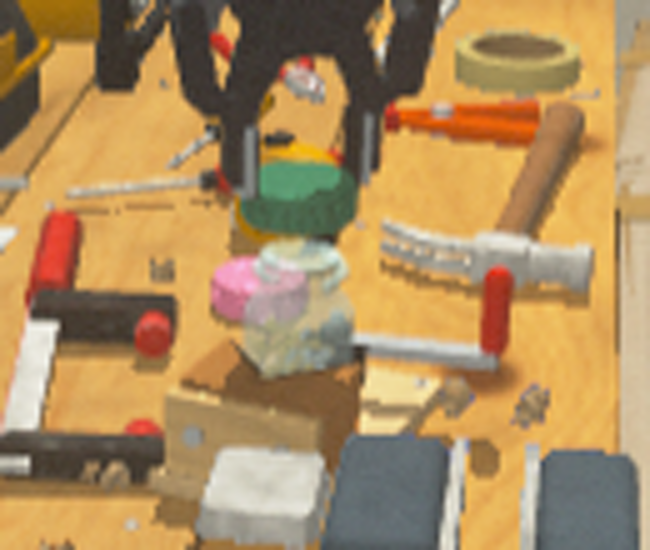

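The crop shows the lid at (298,200), level and clear above the open mouth at (302,258). The jar is upright and the lever is closed, with its post at (495,310). I'll hand in.

```bash
python3 -c "
from plant import env
print(env.close_job())"
```

```text
the job is handed in; nothing more can be done
None
```

The lever is closed and the jar clamped. The lid came free at about 2.04 rad and was lifted straight off; it is held level about 2 cm above the mouth, and the job was handed in at about 11 s with no verdict returned.

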